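# Wind the screw press down with its loose crank

## Task

Fit the loose crank fully home on the square end of the press's screw and wind it clockwise until the pressing plate bears firmly on the follower in the mould: you will feel the crank grow clearly stiffer, about a quarter turn after the first touch. Be gentle: do not ram the crank down on the screw, wrench it or overtighten the press. Let go, leave the crank seated on the screw, and leave the bowl, tumbler and spatula where they stand.

Things in the scene. Friction and masses are not known exactly. Their poses are not given: they have to be found in the camera images.
- press: Kitchen curd press screwed to the ledge: base 150 (x) x 200 (y) x 24 mm, columns at y = +-83 mm, green bridge 36 mm wide and 200 mm long, its top 200 mm up (brass nut to 206 mm). Origin: centre of the base's underside, z up. In the middle a perforated mould (110 mm wide, rim 100 mm up); a white follower disc stands 7 to 20 mm proud of it: its height differs each time and is not measured.
- shaft (a point): Centre of the flat shoulder (32 mm wide) atop the press's upright screw, about 250 mm above the ledge, where the seated crank's underside rests; z up. A brass 16 mm square stands 24 mm up from it, its top 3.5 mm tapered 1.8 mm a side; the point's x and y axes are square to its flats and turn with the screw. The shoulder sinks 10 mm per turn.
- spindle (a joint): Turning of the screw, rad, growing clockwise seen from above; clockwise sinks screw, plate and crank 10 mm per turn. It stays where it is left. Free, it drags with about 0.16 Nm (2 N at the crank's grip). The plate touches the follower 1.1 to 2.7 turns from the start; from there the pressing force adds 1 N at the grip for each 53 N of it. At a standstill friction hides up to 2 N of it.
- platen: Pressing plate under the screw, a steel disc 84 mm wide, 10 mm thick. Origin: centre of its underside, z up. It starts 11 to 27 mm above the follower. Its mount has disc springs: past first touch the pressing force grows by roughly 90 N per rad of the screw. Firm is 70 N and more, overtightened over 280 N. Let go, the screw holds up to about 100 N and backs off to that if wound tighter.
- crank: Loose steel crank, 0.23 to 0.36 kg, lying flat, grip up. Hub: 30 mm cube with a 17 mm square hole right through it; flat arm, 18 mm wide, 8 mm thick, along the underside to the grip. Origin: hole's centre at the underside; x along the arm to the grip, z up; hub faces square to x and y (pinch it across y). Fits the screw at any quarter turn, 1 mm play, and then leans up to 0.1 rad.
- grip_mid (a point): Point on the crank's red grip, an upright round handle 24 mm in diameter, from 10 to 60 mm above the crank's underside, spinning freely on its axis, which lies 85 mm from the hole's centre. The point is on this axis, 42 mm above the underside.
- bowl: Small glass bowl, 124 mm across the rim, 55 mm tall, a bystander. Origin: centre of its underside.
- tumbler: Steel tumbler, 72 mm across, 105 mm tall, open top, a bystander. Origin: centre of its underside.
- spatula: Blue hard silicone spatula, 260 mm long and 48 mm wide at the blade, lying flat, a bystander. Origin: underside, middle of its length; x points to the blade.
There are look-alikes about, which are no part of the job. Leave any orange look-alike of the crank alone.

How it is judged:
By the outcome, as a careful person would: the job done as asked, in the order asked, and still so for the second after the job is handed in, with the robot touching nothing.
It also fails if it takes over 72 s, if anything falls off the work surface, if the arm or the gripper's body presses on something with over 40 N, if the wrist force passes 120 N, or if a joint passes its speed limit or range.

## Robot

A 6-joint arm with a two-finger parallel gripper is mounted at the origin on the work surface. World frame = base frame: x ahead of the robot, y to its left, z up, the work surface at z = 0. Lengths are in m, angles in rad, forces in N, time in s.
With the tool pointing down it reaches from about 0.35 to 1 m from the base axis. Payload 7.1 kg.
Tool frame: the origin (TCP) lies at the very end of the fingers, on their centre line; the grasp point (between the pads) lies 19 mm behind it (arm.tcp_to_grasp is the distance from the TCP to the grasp point, in m); z points along the fingers, y is the line along which they close (so a half turn about z gives the same grasp; the last joint's range is limited). The gripper opens to 85 mm and grips with 20 to 120 N. Pads are 22 mm wide; open, the fingers measure 114 mm over their backs; the gripper's body (76 mm by 85 mm) begins 54 mm behind the grasp point. The pads swing forward as they close: fully open they stand 13 mm farther back than shut.
Start: joints at [1.212, 0.423, 1.63, -0, 1.089, -0.019], TCP at [0.208, 0.589, 0.231] pointing down, gripper open.
Joint ranges: [-3, 3], [-0.9, 2.11], [0.09, 2.58], [-1.31, 4.45], [0.11, 2.69], [-2.54, 2.54]. Speed limits (rad/s): [2.39, 2.39, 3.01, 3.14, 3.14, 3.14].

## Interface

Orientations are given as a rotation vector (axis times angle).
In Python, from station import arm, read_camera, calibration, order gives the robot as it stands.
- The arm moves only by the tool drive_tool, never from a script. Its argument "plan" is a list of rows, each a list of 3 entries, a list of its own where there are three numbers: the shift along the world's x, y, z in units of 0.075 m (1.0 is 0.075 m), then the turn about the world's z in units of 180 degrees (1.0 is 180 degrees), then the gripper's target within -1 to 1 (shut at 1, half-way at 0, fully open at -1). A call has 1 to 12 rows; each row shifts and turns the commanded pose from where the row before left it; what a row does not reach is not made up. A row lasts 1/12 s, in which the tool goes at most 41.7 mm and 7.16 degrees, less where a joint would pass 70% of its speed; a pose out of reach is approached as far as the arm can. A call with a number of a shift or a turn outside -1 to 1 is refused whole. A call with a gripper value outside its range is refused whole. The fingers move at their own pace and stop on an object; the grip force is fixed at half the most. Time passes only in rows, so rows that do not move let the fingers close. It gives the time, the measured TCP pose, the force, the opening and the grip force at its end, in the units of the state.
- arm.get_obs(): the state, without advancing time (a new reading comes with each control period).
- read_camera(name): name is "scene" or "top"; returns the picture (400x640x3 uint8, red, green, blue); there is no depth.
- calibration(name): a dict with "camera_matrix" (3x3 intrinsics, pixels), "R" (3x3) and "t" (3): a world point X has camera coordinates R X + t. Camera axes: x right, y down, z forward; pixel columns grow to the right and rows downward; lengths in m; the calibration is good to about 2 mm. A picture is of the moment at which its call begins. calibration takes no time and is no camera call.
- order.close_job(): hands the job in; it is judged then, once.
The state is a dict: "clock": time; "q": joint angles; "joint_vel": joint speeds; "joint_efforts": joint torques, N m; "eef_pos": TCP position; "ee_rot": TCP orientation; "ft_force": force on the tool from outside, world axes, zero at the start; "ft_torque": the same for the moment, N m; "width": finger opening in m; "grasp_force": force on a finger pad.
Only numpy, scipy, OpenCV 4.12 (cv2) and the standard library are available. Lean on these libraries where they do the work, as an engineer would, in place of code of your own. Each camera call takes 0.05 s, during which the arm holds its last target. There are 200 camera calls.

## Working session

There is one attempt and no reset: what is moved stays moved. The work goes in short steps, Python scripts to look and compute and a tool call to move; the robot and the scene stay as the last step left them, time stands still between calls to the robot, and variables do not carry over. Pictures are saved under pics/ and viewed, at most 10 in all, crops included, and the job is handed in when it is done.

Besides the shell and the picture viewer there is one more tool, called after "Request:" as a command line: name --argument value ..., lists and objects as JSON in quotes. drive_tool: Moves the arm, as the interface text tells. Shifts and turns lie within -1 to 1; 1 stands for 0.075 m of shift or 180 degrees of turn. Its arguments: {"type":"object","properties":{"plan":{"type":"array"}},"required":["plan"]}

```bash
mkdir -p pics; ls; cat > h.py <<'E'
import numpy as np, cv2
from station import arm, read_camera, calibration, order
def snap(n,f):
    im=read_camera(n); cv2.imwrite('pics/'+f,im[:,:,::-1]); return im
def cam(n):
    c=calibration(n); return [np.array(c[k],float) for k in("camera_matrix","R","t")]
def ray(n,u,v):
    K,R,t=cam(n); return -R.T@t, R.T@np.linalg.solve(K,[u,v,1])
def onz(n,u,v,z):
    o,d=ray(n,u,v); return o+d*(z-o[2])/d[2]
def proj(n,X):
    K,R,t=cam(n); p=K@(R@np.array(X)+t); return p[:2]/p[2]
def two(a,b):
    (o1,d1),(o2,d2)=ray('scene',*a),ray('top',*b)
    s=np.linalg.lstsq(np.c_[d1,-d2],o2-o1,rcond=None)[0]
    p,q=o1+d1*s[0],o2+d2*s[1]; return (p+q)/2,np.linalg.norm(p-q)
E
python3 - <<'E'
from h import *
np.set_printoptions(precision=3,suppress=True)
snap('scene','s0.png');snap('top','t0.png')
for n in('scene','top'):
    K,R,t=cam(n);print(n,K[0,0],-R.T@t,R[2])
print(arm.get_obs())
E
```

```text
pics
scene 432.6160809733976 [ 1.062 -0.442  1.05 ] [-0.446  0.367 -0.817]
top 470.4681309220427 [ 0.475 -0.025  1.415] [ 0.083 -0.011 -0.997]
{'clock': 0.1, 'q': array([ 1.212,  0.424,  1.631,  0.   ,  1.089, -0.019]), 'joint_vel': array([ 0.001, -0.002, -0.001,  0.   ,  0.001,  0.   ]), 'joint_efforts': array([  0.   , -55.842, -28.244,   0.   ,   0.003,   0.   ]), 'eef_pos': array([0.208, 0.589, 0.231]), 'ee_rot': array([-0.531, -3.096,  0.002]), 'ft_force': array([ 0.727, -0.96 , -0.548]), 'ft_torque': array([ 0.028, -0.045,  0.073]), 'grasp_force': 0.0, 'width': 0.08538256905776548}
```

View pics/s0.png

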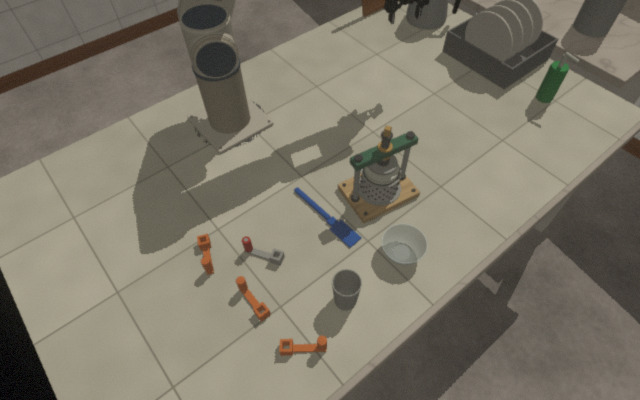

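View pics/t0.png

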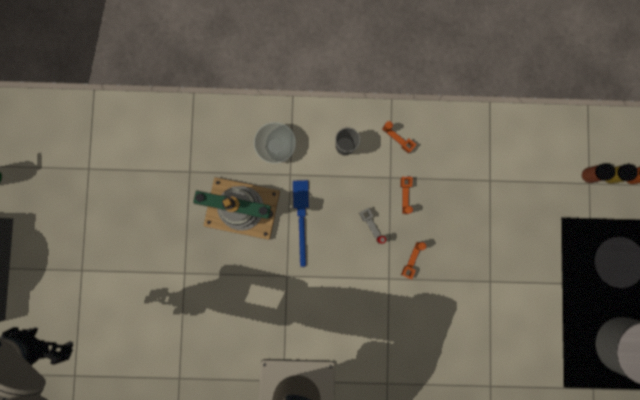

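The scene shows the steel crank with its red grip at (247,243) and hub at (277,257), and the press top at about (387,132). In the top view the hub is at (368,214), the grip at (382,239) and the screw at about (230,203). Next is a zoomed montage for the details.

```bash
python3 - <<'E'
from h import *
np.set_printoptions(precision=4,suppress=True)
S=cv2.imread('pics/s0.png');T=cv2.imread('pics/t0.png')
z=lambda im,u,v,w,h,k:cv2.resize(im[v:v+h,u:u+w],None,fx=k,fy=k,interpolation=cv2.INTER_CUBIC)
a=np.hstack([z(S,235,230,50,37,8),z(T,350,202,50,37,8)])
b=np.hstack([z(S,362,120,50,37,8),z(T,207,185,50,37,8)])
cv2.imwrite('pics/m0.png',np.vstack([a,b]))
# red grip / hub
print(onz('top',368,214,.03),onz('top',382,239,.06),onz('scene',277,257,.03),onz('scene',247,240,.06))
print(two((387,127),(229,203)))
E
```

```text
[ 0.5415 -0.1967  0.03  ] [ 0.4693 -0.2345  0.06  ] [ 0.5515 -0.194   0.03  ] [ 0.4743 -0.2327  0.06  ]
(array([0.549 , 0.1739, 0.2737]), np.float64(0.005904351770114989))
```

View pics/m0.png

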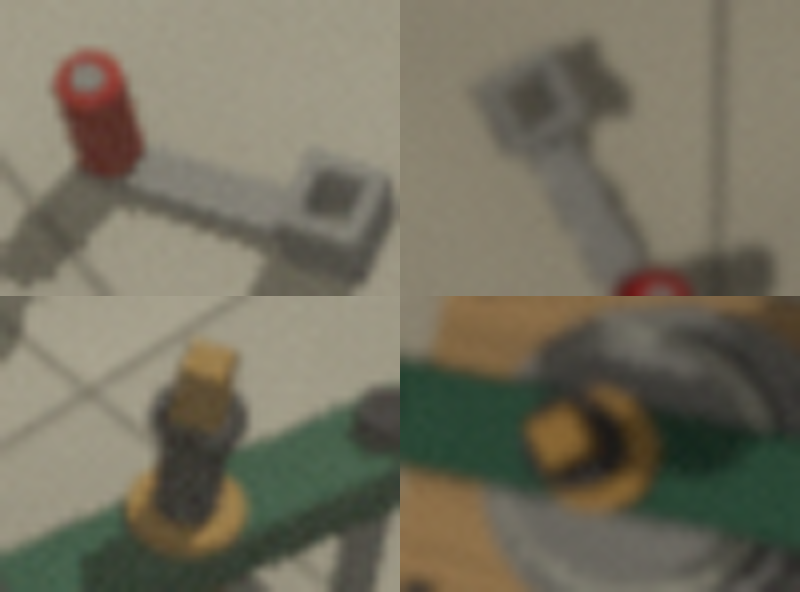

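The montage shows the hub hole at about (277,254) in scene and (367,214) in top, and the brass square top at about (388,128) in scene and (227,202) in top, turned relative to the image axes. Next I measure these with masks.

```bash
python3 - <<'E'
from h import *
np.set_printoptions(precision=4,suppress=True)
c=lambda x,y,u,v:((x+.5)/8-.5+u,(y+.5)/8-.5+v)
hs,ht=c(335,192,235,230),c(137,98,350,202)
gs,gt=c(88,77,235,230),c(255,292,350,202)
bs,bt=c(210,360,362,83),c(160,139,207,185)
for n,p,q,zz in(('hub',hs,ht,.03),('grip',gs,gt,.06),('brass',bs,bt,.27)):
    print(n,two(p,q),onz('scene',*p,zz),onz('top',*q,zz))
# brass masks, upsampled
for n,f,(u,v,w,h) in(('scene','s0',(380,120,18,20)),('top','t0',(218,192,20,20))):
    im=cv2.resize(cv2.imread(f'pics/{f}.png')[v:v+h,u:u+w],None,fx=8,fy=8,interpolation=cv2.INTER_CUBIC)
    H=cv2.cvtColor(im,cv2.COLOR_BGR2HSV)
    for thr in(130,145,160):
        m=((H[...,0]>10)&(H[...,0]<28)&(H[...,1]>110)&(H[...,2]>thr)).astype(np.uint8)
        for k in cv2.findContours(m,0,2)[0]:
            if cv2.contourArea(k)<400: continue
            r=cv2.minAreaRect(k); ctr=c(*r[0],u,v)
            P=np.array([onz(n,*c(*b,u,v),.272)[:2] for b in cv2.boxPoints(r)]);d=P[1]-P[0]
            print(n,thr,cv2.contourArea(k)/64,np.array(ctr),np.array(r[1])/8,'yaw',np.degrees(np.arctan2(d[1],d[0]))%90,P.mean(0))
E
```

```text
hub (array([ 0.5426, -0.1911,  0.0329]), np.float64(0.0031667412209725183)) [ 0.5421 -0.1891  0.03  ] [ 0.5419 -0.1928  0.03  ]
grip (array([ 0.4713, -0.2336,  0.0616]), np.float64(0.0022404867976450814)) [ 0.4697 -0.2342  0.06  ] [ 0.4719 -0.2329  0.06  ]
brass (array([0.5503, 0.179 , 0.2698]), np.float64(0.0017544943817099415)) [0.5508 0.1796 0.27  ] [0.5497 0.1783 0.27  ]
scene 130 14.7734375 [387.7132 127.8346] [5.2145 3.4258] yaw 35.97275853826271 [0.5527 0.1772]
scene 145 11.203125 [387.6231 127.5279] [4.8786 2.9491] yaw 35.10458631050038 [0.5517 0.1778]
top 130 10.4375 [226.12   202.1232] [3.3302 3.8739] yaw 26.90634609305522 [0.5491 0.179 ]
```

Request:
drive_tool --plan '[[[0.18, -0.43, 0.15], -0.03, -1], [[0.18, -0.43, 0.15], -0.03, -1], [[0.18, -0.43, 0.15], -0.03, -1], [[0.18, -0.43, 0.15], -0.03, -1], [[0.18, -0.43, 0.15], -0.03, -1], [[0.18, -0.43, 0.15], -0.03, -1], [[0.18, -0.43, 0.15], -0.03, -1], [[0.18, -0.43, 0.15], -0.03, -1], [[0.18, -0.43, 0.15], -0.03, -1], [[0.18, -0.43, 0.0], -0.03, -1], [[0.18, -0.43, 0.0], -0.03, -1], [[0.18, -0.43, 0.0], -0.03, -1]]'

```text
clock: 1.1
eef_pos: [0.3704, 0.2006, 0.3327]
ee_rot: [2.113, 2.325, 0.001]
ft_force: [1.3, 0.4, 0.7]
width: 0.085
grasp_force: 0.0
```

Request:
drive_tool --plan '[[[0.18, -0.43, 0], -0.03, -1], [[0.18, -0.43, 0], -0.03, -1], [[0.18, -0.43, 0], -0.03, -1], [[0.18, -0.43, 0], -0.03, -1], [[0.18, -0.43, -0.2], -0.03, -1], [[0.18, -0.43, -0.3], -0.03, -1], [[0.18, -0.43, -0.3], -0.03, -1], [[0.18, -0.43, -0.3], -0.03, -1], [[0.18, -0.43, -0.3], -0.03, -1], [[0.18, -0.43, -0.3], -0.03, -1], [[0.18, -0.43, -0.2], -0.03, -1], [[0.18, -0.43, 0], -0.03, -1]]'

```text
clock: 2.1
eef_pos: [0.5302, -0.1857, 0.186]
ee_rot: [-3.026, -0.829, 0.009]
ft_force: [0.4, 0.6, -0.4]
width: 0.0856
grasp_force: 0.0
```

Request:
drive_tool --plan '[[[0, 0, 0], 0, -1], [[0, 0, 0], 0, -1], [[0, 0, 0], 0, -1]]'

```text
clock: 2.35
eef_pos: [0.5317, -0.1844, 0.1897]
ee_rot: [-3.027, -0.838, 0.002]
ft_force: [-0.2, 1.1, -1.1]
width: 0.085
grasp_force: 0.0
```

Request:
drive_tool --plan '[[[0.15, -0.08, -0.2], 0, -1], [[0, 0, -0.4], 0, -1], [[0, 0, -0.4], 0, -1], [[0, 0, -0.4], 0, -1], [[0, 0, -0.4], 0, -1], [[0, 0, -0.3], 0, -1], [[0, 0, -0.2], 0, -1], [[0, 0, -0.13], 0, -1], [[0, 0, 0], 0, -1], [[0, 0, 0], 0, -1]]'

```text
clock: 3.18
eef_pos: [0.5436, -0.19, 0.0083]
ee_rot: [-3.027, -0.84, 0.0]
ft_force: [-0.9, -0.0, -0.8]
width: 0.0854
grasp_force: 0.0
```

Request:
drive_tool --plan '[[[0, 0, 0], 0, 1], [[0, 0, 0], 0, 1], [[0, 0, 0], 0, 1], [[0, 0, 0], 0, 1], [[0, 0, 0], 0, 1], [[0, 0, 0], 0, 1], [[0, 0, 0], 0, 1], [[0, 0, 0], 0, 1], [[0, 0, 0], 0, 1], [[0, 0, 0], 0, 1]]'

```text
clock: 4.02
eef_pos: [0.5439, -0.1908, 0.0088]
ee_rot: [3.028, 0.837, 0.001]
ft_force: [-1.4, 0.8, 8.0]
width: 0.0292
grasp_force: 58.9
```

Request:
drive_tool --plan '[[[0, 0, 0.15], 0, 1], [[0, 0, 0.4], 0, 1], [[0, 0, 0.4], 0, 1], [[0, 0, 0.4], 0, 1], [[0, 0, 0.4], 0, 1], [[0, 0.2, 0.4], 0, 1], [[0, 0.3, 0.4], 0, 1], [[0, 0.3, 0.4], 0, 1], [[0, 0.3, 0.4], 0, 1], [[0, 0.3, 0.4], 0, 1], [[0, 0.3, 0.4], 0, 1], [[0, 0.3, 0.2], 0, 1]]'

```text
clock: 5.02
eef_pos: [0.5441, -0.0398, 0.3385]
ee_rot: [3.026, 0.837, 0.007]
ft_force: [0.8, 0.3, -3.5]
width: 0.0287
grasp_force: 60.0
```

Request:
drive_tool --plan '[[[0.02, 0.3, 0.1], 0, 1], [[0.02, 0.3, 0], 0, 1], [[0.02, 0.3, 0], 0, 1], [[0.02, 0.3, 0], 0, 1], [[0, 0.3, 0], 0, 1], [[0, 0.3, 0], 0, 1], [[0, 0.3, 0], 0, 1], [[0, 0.3, 0], 0, 1], [[0, 0.2, 0], 0, 1], [[0, 0.1, 0], 0, 1], [[0, 0, 0], 0, 1], [[0, 0, 0], 0, 1]]'

```text
clock: 6.02
eef_pos: [0.5492, 0.1614, 0.3415]
ee_rot: [3.027, 0.839, -0.001]
ft_force: [0.0, -0.7, -2.7]
width: 0.0292
grasp_force: 59.9
```

```bash
python3 - <<'E'
from h import *
print(arm.get_obs()['eef_pos'],arm.get_obs()['ft_force'])
S=snap('scene','s1.png')[:,:,::-1];T=snap('top','t1.png')[:,:,::-1]
z=lambda im,u,v,w,h,k:cv2.resize(im[v:v+h,u:u+w],None,fx=k,fy=k,interpolation=cv2.INTER_CUBIC)
cv2.imwrite('pics/m1.png',np.hstack([z(S,335,65,80,100,5),z(T,190,170,80,100,5)]))
E
```

```text
[0.54916387 0.16138674 0.34153967] [ 0.03197688 -0.69766971 -2.69476284]
```

View pics/m1.png

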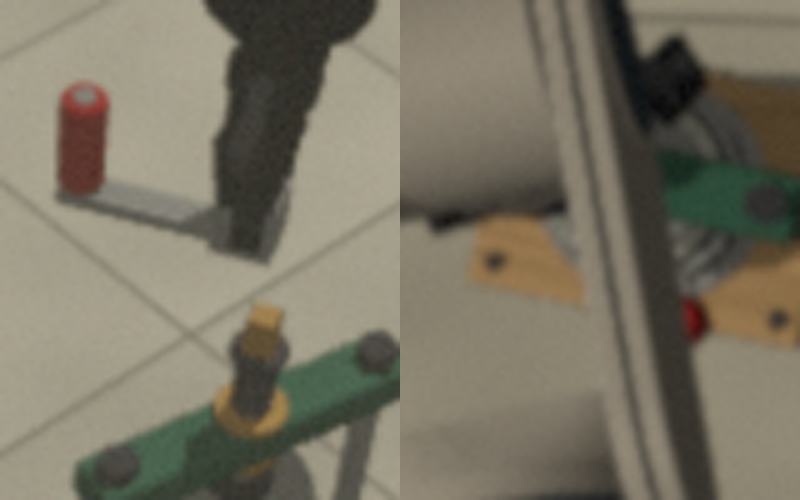

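The crank is held level. Its grip top is at scene (352,84), its hub's lower corner at about (388,117), and the brass square at about (388,128). In the top view the arm covers the screw.

```bash
python3 - <<'E'
from h import *
np.set_printoptions(precision=4,suppress=True)
I=cv2.imread('pics/s1.png');k=cv2.resize(I[65:110,335:365],None,fx=8,fy=8,interpolation=cv2.INTER_CUBIC)
H=cv2.cvtColor(k,cv2.COLOR_BGR2HSV);m=(((H[...,0]<10)|(H[...,0]>170))&(H[...,1]>110)).astype(np.uint8)
c=max(cv2.findContours(m,0,2)[0],key=cv2.contourArea);x,y,w,h=cv2.boundingRect(c)
print(x/8+334.5,y/8+64.5,w/8,h/8)
u0=x/8+334.5+w/16
# top disc centre: predicted ellipse top row offset for r=12mm
for z in(.388,.393,.396):
    g=onz('scene',352-.4,65+95/5-.4,z); 
    a=np.array([.857,.515]); print(z,g,'hub',g[:2]+.085*a,'along',(arm.get_obs()['eef_pos'][:2]-g[:2])@a,'perp',(arm.get_obs()['eef_pos'][:2]-g[:2])@np.array([-.515,.857]))
p=arm.get_obs()['eef_pos']
print('brass top now',proj('scene',[.5503,.179,.274]),proj('scene',[.5503,.179,.25]))
E
```

```text
346.875 82.625 9.125 20.25
0.388 [0.4707 0.1216 0.388 ] hub [0.5435 0.1653] along 0.08766309552043497 perp -0.006923722247832581
0.393 [0.4751 0.1173 0.393 ] hub [0.548  0.1611] along 0.08602738171267155 perp -0.0009804031743765665
0.396 [0.4778 0.1147 0.396 ] hub [0.5507 0.1585] along 0.08504595342801338 perp 0.0025855882696970353
brass top now [387.6637 126.41  ] [386.6115 133.1974]
```

```bash
python3 - <<'E'
from h import *
np.set_printoptions(precision=4,suppress=True)
print(onz('scene',335+252/5-.4,65+405/5-.4,.206), onz('top',207+203/8-.4,185+154/8-.4,.206))
print(onz('scene',388,127.6,.274), onz('top',226.5,202.1,.274))
for n,f in(('scene','s0'),('top','t0')): # nut + brass mask bbox
    u,v=(370,120) if n=='scene' else(215,190)
    k=cv2.resize(cv2.imread(f'pics/{f}.png')[v:v+40,u:u+40],None,fx=8,fy=8,interpolation=cv2.INTER_CUBIC)
    H=cv2.cvtColor(k,cv2.COLOR_BGR2HSV);m=((H[...,0]>12)&(H[...,0]<30)&(H[...,1]>120)&(H[...,2]>90)).astype(np.uint8)
    for c in cv2.findContours(m,0,2)[0]:
        if cv2.contourArea(c)>500:
            x,y,w,h=cv2.boundingRect(c);print(n,x/8+u-.5,y/8+v-.5,w/8,h/8)
E
```

```text
[0.5521 0.178  0.206 ] [0.5493 0.1755 0.206 ]
[0.5539 0.1767 0.274 ] [0.549  0.1777 0.274 ]
scene 377.75 142.25 13.875 9.375
scene 385.0 126.25 5.25 5.0
top 214.5 213.0 13.5 15.625
top 227.375 206.25 9.625 4.625
top 222.5 198.375 7.375 7.625
top 231.0 196.25 4.75 3.375
top 214.5 189.5 5.5 4.125
```

Request:
drive_tool --plan '[[[0.03, 0.21, 0], 0, 1], [[0, 0, -0.2], 0, 1], [[0, 0, -0.2], 0, 1], [[0, 0, -0.2], 0, 1], [[0, 0, -0.1], 0, 1], [[0, 0, 0], 0, 1], [[0, 0, 0], 0, 1], [[0, 0, 0], 0, 1], [[0, 0, 0], 0, 1]]'

```text
clock: 6.87
eef_pos: [0.5524, 0.1775, 0.2902]
ee_rot: [-3.028, -0.837, -0.003]
ft_force: [0.8, 0.5, -3.0]
width: 0.0289
grasp_force: 59.8
```

```bash
python3 - <<'E'
from h import *
o=arm.get_obs();print(o['eef_pos'],o['ft_force'])
S=snap('scene','s2.png')[:,:,::-1];T=snap('top','t2.png')[:,:,::-1]
z=lambda im,u,v,w,h,k:cv2.resize(im[v:v+h,u:u+w],None,fx=k,fy=k,interpolation=cv2.INTER_CUBIC)
cv2.imwrite('pics/m2.png',z(S,335,70,80,75,8))
E
```

```text
[0.55241802 0.17745528 0.29019202] [ 0.77890175  0.54768132 -2.99138085]
```

View pics/m2.png

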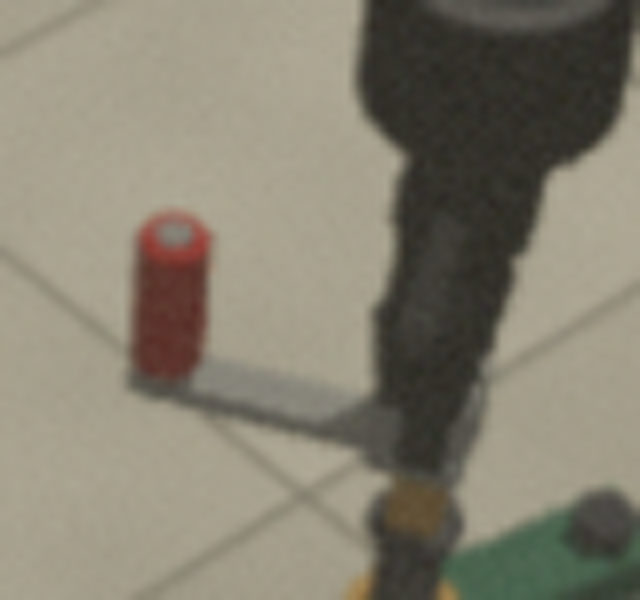

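The hub sits centred over the brass square (both near column 387 of the scene). I'm lowering gently.

Request:
drive_tool --plan '[[[0, 0, -0.04], 0, 1], [[0, 0, -0.04], 0, 1], [[0, 0, -0.03], 0, 1], [[0, 0, -0.03], 0, 1], [[0, 0, -0.02], 0, 1], [[0, 0, 0], 0, 1]]'

```text
clock: 7.47
eef_pos: [0.5535, 0.1783, 0.2803]
ee_rot: [-3.027, -0.838, -0.008]
ft_force: [-3.6, 0.5, 16.3]
width: 0.0287
grasp_force: 62.1
```

Request:
drive_tool --plan '[[[0, 0, 0.03], 0, 1], [[-0.03, 0, 0], 0, 1], [[0, 0, -0.03], 0, 1], [[0, 0, 0], 0, 1], [[0, 0, 0], 0, 1]]'

```text
clock: 7.88
eef_pos: [0.5521, 0.1783, 0.2804]
ee_rot: [-3.028, -0.838, -0.012]
ft_force: [1.6, -1.0, 16.1]
width: 0.0291
grasp_force: 62.1
```

```bash
python3 - <<'E'
from h import *
o=arm.get_obs();print(o['eef_pos'],o['ft_force'],o['ft_torque'],o['ee_rot'])
E
```

```text
[0.55206853 0.17833132 0.28036413] [ 1.64788749 -1.00859001 16.11511254] [ 0.14316392 -0.08791262 -0.02659157] [-3.02760601 -0.83764697 -0.01197142]
```

Request:
drive_tool --plan '[[[-0.015, 0, 0], 0, 1], [[-0.015, 0, 0], 0, 1], [[0, 0, 0], 0, 1]]'

```text
clock: 8.13
eef_pos: [0.5504, 0.1783, 0.2804]
ee_rot: [3.028, 0.838, 0.014]
ft_force: [3.3, -0.6, 13.8]
width: 0.0286
grasp_force: 62.0
```

```bash
python3 - <<'E'
from h import *
o=arm.get_obs();print(o['eef_pos'],o['ft_force'],o['ft_torque'],o['ee_rot'])
E
```

```text
[0.55035885 0.17829844 0.28043873] [ 3.34555319 -0.55043272 13.84444459] [ 0.13792335 -0.62642369 -0.05828133] [3.02775135 0.8376     0.01433948]
```

Request:
drive_tool --plan '[[[0, 0.015, 0], 0, 1], [[0, 0.015, 0], 0, 1], [[0, 0, 0], 0, 1]]'

```text
clock: 8.38
eef_pos: [0.5504, 0.1801, 0.2803]
ee_rot: [3.027, 0.838, 0.013]
ft_force: [3.7, -3.1, 15.7]
width: 0.0287
grasp_force: 62.0
```

```bash
python3 - <<'E'
from h import *
o=arm.get_obs();print(o['eef_pos'],o['ft_force'],o['ft_torque'],o['ee_rot'])
E
```

```text
[0.55043195 0.1800617  0.28031378] [ 3.72297585 -3.11976941 15.65318856] [-0.41751833 -0.62637935 -0.04036962] [3.02662897 0.83758527 0.01345354]
```

```bash
python3 - <<'E'
from h import *
S=snap('scene','s3.png')[:,:,::-1];T=snap('top','t3.png')[:,:,::-1]
z=lambda im,u,v,w,h,k:cv2.resize(im[v:v+h,u:u+w],None,fx=k,fy=k,interpolation=cv2.INTER_CUBIC)
cv2.imwrite('pics/m3.png',np.hstack([z(S,365,105,40,45,12),z(T,205,180,25,45,12)]))
E
```

```text
(no output)
```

View pics/m3.png

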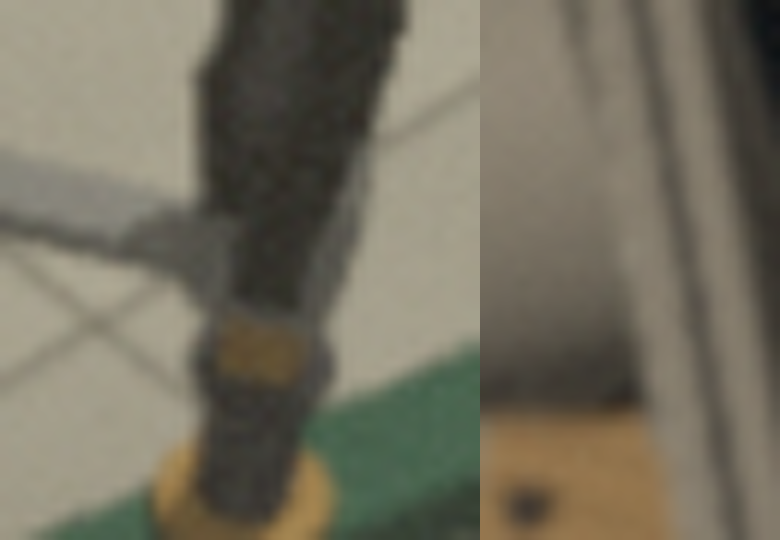

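```bash
python3 - <<'E'
from h import *
np.set_printoptions(precision=4,suppress=True)
def mask(f,u,v,w,h,fn):
    k=cv2.resize(cv2.imread(f'pics/{f}.png')[v:v+h,u:u+w],None,fx=8,fy=8,interpolation=cv2.INTER_CUBIC)
    H=cv2.cvtColor(k,cv2.COLOR_BGR2HSV).astype(int);m=fn(H).astype(np.uint8)
    c=max(cv2.findContours(m,0,2)[0],key=cv2.contourArea);x,y,w,h=cv2.boundingRect(c)
    return np.array([x/8+u-.44,y/8+v-.44,(x+w)/8+u-.44,(y+h)/8+v-.44])
red=lambda H:((H[...,0]<10)|(H[...,0]>170))&(H[...,1]>110)
brass=lambda H:(H[...,0]>10)&(H[...,0]<28)&(H[...,1]>110)&(H[...,2]>70)
def cyl(c,z0,z1,r):
    P=np.array([proj('scene',[c[0]+r*np.cos(a),c[1]+r*np.sin(a),z]) for z in(z0,z1) for a in np.linspace(0,6.28,60)]);return np.r_[P.min(0),P.max(0)]
yaw=np.radians(211);a=np.array([np.cos(yaw),np.sin(yaw)])
hub=np.array([.5504,.1801]);zu=.2716
print('grip meas s3',mask('s3',335,75,30,50,red),'pred',cyl(hub+.085*a,zu+.01,zu+.06,.012))
print('s2 meas',mask('s2',335,75,30,50,red),'pred',cyl(np.array([.5524,.1775])+.085*a,.2814+.01,.2814+.06,.012))
print('brass s3',mask('s3',378,128,16,12,brass),'s0',mask('s0',378,118,18,22,brass),'s1',mask('s1',378,118,18,22,brass))
s=np.array([.5504,.179])
def sq(c,z0,z1,y,h0,h1):
    P=np.array([proj('scene',[c[0]+h*(i*np.cos(y)-j*np.sin(y)),c[1]+h*(i*np.sin(y)+j*np.cos(y)),z]) for z,h in((z0,h0),(z1,h1)) for i in(-1,1) for j in(-1,1)]);return np.r_[P.min(0),P.max(0)]
print('brass pred full',np.vstack([sq(s,.25,.2705,np.radians(31),.008,.008),sq(s,.274,.274,np.radians(31),.0062,.0062)]))
e=.001
for d in([e,0,0],[0,e,0],[0,0,e]): print(d,proj('scene',[.55+d[0],.18+d[1],.27+d[2]])-proj('scene',[.55,.18,.27]))
print('nut s0',mask('s0',370,138,30,16,brass),'pred',cyl(s,.206,.206,.018))
E
```

```text
grip meas s3 [351.81 100.06 360.56 118.81] pred [351.1737  97.7413 361.8664 119.5539]
s2 meas [351.81   97.81  360.685 116.685] pred [351.0963  95.4975 361.8864 117.5643]
brass s3 [383.435 132.31  388.31  135.685] s0 [383.435 126.06  390.56  135.81 ] s1 [384.185 125.935 390.56  136.185]
brass pred full [[382.8024 124.5741 391.4088 136.0997]
 [384.6685 124.2089 390.7025 128.6732]]
[0.001, 0, 0] [0.2775 0.2169]
[0, 0.001, 0] [ 0.2841 -0.1806]
[0, 0, 0.001] [ 0.0445 -0.2864]
nut s0 [377.56  142.06  391.935 151.935] pred [377.9847 140.0921 391.6234 150.11  ]
```

Request:
drive_tool --plan '[[[-0.007, 0.011, 0.01], 0, 1], [[-0.007, 0.011, 0], 0, 1], [[0, 0, 0], 0, 1]]'

```text
clock: 8.73
eef_pos: [0.5472, 0.1816, 0.2786]
ee_rot: [3.028, 0.838, 0.005]
ft_force: [3.5, -1.1, 6.2]
width: 0.0284
grasp_force: 60.8
```

```bash
python3 - <<'E'
from h import *
o=arm.get_obs();print(o['eef_pos'],o['ft_force'],o['ft_torque'],o['ee_rot'])
E
```

```text
[0.54721815 0.18161799 0.27857141] [ 3.47160317 -1.08728302  6.22099084] [-0.03537384 -0.75903636  0.00095436] [3.02767726 0.83763417 0.00473003]
```

Request:
drive_tool --plan '[[[0, 0, -0.02], 0, 1], [[0, 0, -0.02], 0, 1], [[0, 0, 0], 0, 1]]'

```text
clock: 8.98
eef_pos: [0.547, 0.1814, 0.2747]
ee_rot: [3.027, 0.838, 0.003]
ft_force: [5.1, -0.9, -0.4]
width: 0.0289
grasp_force: 60.3
```

```bash
python3 - <<'E'
from h import *
o=arm.get_obs();print(o['eef_pos'],o['ft_force'],o['ft_torque'],o['ee_rot'])
E
```

```text
[0.54701801 0.18144675 0.2747301 ] [ 5.0952003  -0.85075094 -0.35207518] [-0.07289675 -1.09686837 -0.03916398] [3.02734377e+00 8.37891303e-01 2.96026990e-03]
```

Request:
drive_tool --plan '[[[0.006, 0, -0.02], 0, 1], [[0, 0, -0.03], 0, 1], [[0, 0, -0.03], 0, 1], [[0, 0, -0.03], 0, 1], [[0, 0, -0.02], 0, 1], [[0, 0, 0], 0, 1]]'

```text
clock: 9.48
eef_pos: [0.5474, 0.1814, 0.2645]
ee_rot: [3.027, 0.838, 0.002]
ft_force: [6.8, -1.5, -1.5]
width: 0.0292
grasp_force: 60.2
```

```bash
python3 - <<'E'
from h import *
o=arm.get_obs();print(o['eef_pos'],o['ft_force'],o['ft_torque'],o['ee_rot'])
E
```

```text
[0.54742052 0.18138613 0.26453623] [ 6.80606375 -1.48300183 -1.52692271] [-0.01303003 -1.15920615 -0.02351126] [3.02743494e+00 8.37653418e-01 2.09970424e-03]
```

Request:
drive_tool --plan '[[[0.007, 0, -0.02], 0, 1], [[0, 0, -0.02], 0, 1], [[0, 0, -0.02], 0, 1], [[0, 0, -0.02], 0, 1], [[0, 0, -0.02], 0, 1], [[0, 0, -0.01], 0, 1], [[0, 0, 0], 0, 1]]'

```text
clock: 10.07
eef_pos: [0.5484, 0.1815, 0.2573]
ee_rot: [3.027, 0.838, 0.004]
ft_force: [5.1, -1.6, 5.1]
width: 0.0289
grasp_force: 61.1
```

```bash
python3 - <<'E'
from h import *
o=arm.get_obs();print(o['eef_pos'],o['ft_force'],o['ft_torque'],o['ee_rot'])
E
```

```text
[0.54837598 0.18150711 0.25729986] [ 5.08152976 -1.58322235  5.13362475] [-0.19538792 -0.91350541 -0.0205822 ] [3.02740389 0.83765044 0.00407135]
```

Request:
drive_tool --plan '[[[0, 0, -0.01], 0, 1], [[0, 0, -0.01], 0, 1], [[0, 0, 0], 0, 1]]'

```text
clock: 10.32
eef_pos: [0.549, 0.1816, 0.2572]
ee_rot: [3.027, 0.838, 0.007]
ft_force: [4.1, -2.5, 12.4]
width: 0.0288
grasp_force: 62.0
```

Request:
drive_tool --plan '[[[0, 0, 0.01], 0, -1], [[0, 0, 0.01], 0, -1], [[0, 0, 0], 0, -1], [[0, 0, 0], 0, -1], [[0, 0, 0], 0, -1], [[0, 0, 0], 0, -1], [[0, 0, 0.2], 0, -1], [[0, 0, 0.4], 0, -1], [[0, 0, 0.4], 0, -1], [[0, 0, 0], 0, -1]]'

```text
clock: 11.15
eef_pos: [0.5498, 0.1823, 0.3377]
ee_rot: [-3.027, -0.838, -0.014]
ft_force: [0.8, 0.1, 1.1]
width: 0.0858
grasp_force: 0.0
```

```bash
python3 - <<'E'
from h import *
o=arm.get_obs();print(o['eef_pos'],o['ft_force'],o['ft_torque'],o['ee_rot'])
S=snap('scene','s4.png')[:,:,::-1];T=snap('top','t4.png')[:,:,::-1]
z=lambda im,u,v,w,h,k:cv2.resize(im[v:v+h,u:u+w],None,fx=k,fy=k,interpolation=cv2.INTER_CUBIC)
cv2.imwrite('pics/m4.png',np.hstack([z(S,335,80,80,120,5),z(T,190,150,80,120,5)]))
E
```

```text
[0.54979893 0.1822984  0.33772555] [0.8316049  0.07148606 1.0654951 ] [ 0.00398304 -0.06789694  0.09441771] [-3.02745564 -0.83772584 -0.01417768]
```

View pics/m4.png

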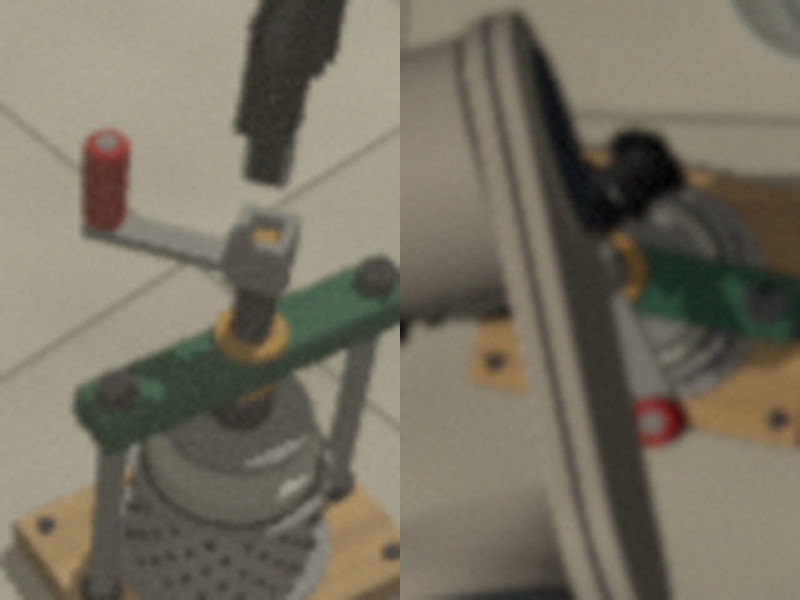

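The crank is fully seated: the brass square shows inside the hub at scene about (388,127), and the grip top is at about (356,108). Next I take hold of the grip.

Request:
drive_tool --plan '[[[-0.33, -0.2, 0], 0, -1], [[-0.33, -0.2, 0], 0, -1], [[-0.33, -0.2, 0], 0, -1], [[0, 0, -0.2], 0, -1], [[0, 0, -0.3], 0, -1], [[0, 0, -0.3], 0, -1], [[0, 0, -0.08], 0, -1], [[0, 0, 0], 0, -1], [[0, 0, 0], 0, -1]]'

```text
clock: 12.0
eef_pos: [0.4728, 0.1364, 0.2655]
ee_rot: [-3.028, -0.838, 0.002]
ft_force: [0.0, 0.2, 0.4]
width: 0.0853
grasp_force: 0.0
```

Request:
drive_tool --plan '[[[0, 0, 0], 0, 1], [[0, 0, 0], 0, 1], [[0, 0, 0], 0, 1], [[0, 0, 0], 0, 1], [[0, 0, 0], 0, 1], [[0, 0, 0], 0, 1], [[0, 0, 0], 0, 1], [[0, 0, 0], 0, 1], [[0, 0, 0], 0, 1]]'

```text
clock: 12.75
eef_pos: [0.4731, 0.1365, 0.2661]
ee_rot: [-3.028, -0.838, -0.001]
ft_force: [-0.8, -0.7, 2.5]
width: 0.0228
grasp_force: 58.6
```

```bash
python3 - <<'E'
from h import *
o=arm.get_obs();print(o['eef_pos'],o['ft_force'],o['ft_torque'],o['ee_rot'],o['q'])
c=np.array([.548,.181]);r=o['eef_pos'][:2]-c;print(np.hypot(*r),np.degrees(np.arctan2(r[1],r[0])))
E
```

```text
[0.47311653 0.13645507 0.26605964] [-0.79465858 -0.6837032   2.47096982] [ 0.0843009  -0.08392181  0.04492095] [-3.02781832e+00 -8.37722703e-01 -7.63212248e-04] [2.56609758e-01 1.83217820e-01 1.88379765e+00 3.28309098e-05
 1.07409165e+00 1.28754424e+00]
0.08713084752442854 -149.25341852552765
```

```bash
cat >> h.py <<'E'
def rows(th0,steps,z=True):
    "grip circle, degrees; cumulative rounding to 0.01 units"
    th=np.radians(th0-np.r_[0,np.cumsum(steps)])
    P=np.c_[.085*np.cos(th),.085*np.sin(th),th/(2*np.pi)*.01]/.075
    D=np.diff(np.round(P-P[0],2),axis=0).round(2)
    return '['+', '.join(f'[[{a:g}, {b:g}, {c:g}], 0, 1]' for a,b,c in D)+']'
def tang(th,F): # force against clockwise motion at grip angle th (deg)
    t=np.radians(th); return -F[0]*np.sin(t)+F[1]*np.cos(t), F[0]*np.cos(t)+F[1]*np.sin(t)
E
python3 -c "
from h import *
print(rows(211,[8]+[15]*11));print(rows(211-173,[15]*12))"
```

```text
[[[-0.07, 0.14, -0], 0, 1], [[-0.08, 0.29, -0.01], 0, 1], [[0, 0.29, 0], 0, 1], [[0.07, 0.29, -0.01], 0, 1], [[0.15, 0.26, -0.01], 0, 1], [[0.2, 0.21, 0], 0, 1], [[0.26, 0.15, -0.01], 0, 1], [[0.28, 0.08, 0], 0, 1], [[0.3, 0, -0.01], 0, 1], [[0.29, -0.08, 0], 0, 1], [[0.25, -0.14, -0.01], 0, 1], [[0.21, -0.21, 0], 0, 1]]
[[[0.15, -0.25, -0.01], 0, 1], [[0.08, -0.29, 0], 0, 1], [[0, -0.3, -0.01], 0, 1], [[-0.07, -0.28, 0], 0, 1], [[-0.15, -0.26, -0.01], 0, 1], [[-0.21, -0.21, 0], 0, 1], [[-0.25, -0.15, -0.01], 0, 1], [[-0.29, -0.08, 0], 0, 1], [[-0.29, 0, -0.01], 0, 1], [[-0.29, 0.07, -0.01], 0, 1], [[-0.26, 0.15, 0], 0, 1], [[-0.21, 0.2, -0.01], 0, 1]]
```

Request:
drive_tool --plan '[[[-0.07, 0.14, 0], 0, 1], [[-0.08, 0.29, -0.01], 0, 1], [[0, 0.29, 0], 0, 1], [[0.07, 0.29, -0.01], 0, 1], [[0.15, 0.26, -0.01], 0, 1], [[0.2, 0.21, 0], 0, 1]]'

```text
clock: 13.25
eef_pos: [0.4937, 0.2486, 0.2645]
ee_rot: [3.025, 0.84, 0.004]
ft_force: [1.9, -6.8, 6.5]
width: 0.0229
grasp_force: 59.5
```

```bash
python3 - <<'E'
from h import *
o=arm.get_obs();print(o['eef_pos'],o['ft_force'],o['ft_torque'],o['ee_rot'])
r=o['eef_pos'][:2]-[.5462,.1803];print(np.hypot(*r),np.degrees(np.arctan2(r[1],r[0])),tang(211-83,o['ft_force']))
E
```

```text
[0.49373717 0.24857667 0.26453407] [ 1.88610881 -6.75278195  6.46834331] [-1.73622915 -0.72233028 -0.04272946] [3.02491357 0.83987889 0.00357222]
0.08610489395829152 127.53816700735734 (np.float64(2.6711536768534483), np.float64(-6.482469323074337))
```

Request:
drive_tool --plan '[[[0.27, 0.14, 0], 0, 1], [[0.28, 0.08, 0], 0, 1], [[0.3, -0.01, -0.01], 0, 1], [[0.29, -0.08, 0], 0, 1], [[0.25, -0.14, -0.01], 0, 1], [[0.21, -0.21, 0], 0, 1], [[0.15, -0.25, -0.01], 0, 1], [[0.08, -0.29, 0], 0, 1], [[0, -0.3, -0.01], 0, 1]]'

```text
clock: 14.0
eef_pos: [0.6323, 0.1688, 0.2617]
ee_rot: [-3.027, -0.838, -0.006]
ft_force: [2.6, 1.7, 8.0]
width: 0.0227
grasp_force: 59.4
```

```bash
python3 - <<'E'
from h import *
o=arm.get_obs();print(o['eef_pos'],o['ft_force'],o['ft_torque'],o['ee_rot'])
r=o['eef_pos'][:2]-[.5462,.1803];print(np.hypot(*r),np.degrees(np.arctan2(r[1],r[0])),tang(211-218,o['ft_force']))
E
```

```text
[0.63233016 0.1687528  0.26169445] [2.61701573 1.7491993  8.02668059] [ 0.44249689  0.2346551  -0.02290601] [-3.02682821 -0.83797606 -0.00557185]
0.08690075811733694 -7.635934165788574 (np.float64(2.055095024602721), np.float64(2.3843351240742847))
```

Request:
drive_tool --plan '[[[-0.07, -0.28, 0], 0, 1], [[-0.15, -0.26, 0], 0, 1], [[-0.21, -0.21, 0], 0, 1], [[-0.25, -0.15, -0.01], 0, 1], [[-0.29, -0.08, 0], 0, 1], [[-0.29, 0, -0.01], 0, 1], [[-0.29, 0.07, 0], 0, 1], [[-0.26, 0.15, 0], 0, 1], [[-0.21, 0.2, -0.01], 0, 1]]'

```text
clock: 14.75
eef_pos: [0.4784, 0.1266, 0.2585]
ee_rot: [-3.028, -0.836, -0.004]
ft_force: [5.8, 2.4, -3.8]
width: 0.0226
grasp_force: 58.9
```

```bash
python3 - <<'E'
from h import *
o=arm.get_obs();print(o['eef_pos'],o['ft_force'],o['ft_torque'],o['ee_rot'])
r=o['eef_pos'][:2]-[.5462,.1803];print(np.hypot(*r),np.degrees(np.arctan2(r[1],r[0])),tang(211-353,o['ft_force']))
print(rows(211-353,[10]*12));print(rows(211-353-120,[10]*12));print(rows(211-353-240,[10]*12))
snap('scene','s5.png');k=cv2.imread('pics/s5.png')[100:200,330:420];cv2.imwrite('pics/m5.png',cv2.resize(k,None,fx=6,fy=6,interpolation=cv2.INTER_CUBIC))
E
```

```text
[0.47840657 0.12656493 0.2584771 ] [ 5.83055563  2.41801141 -3.78359923] [ 0.31940141 -1.11279415  0.0036963 ] [-3.02805925 -0.83564358 -0.00398026]
0.08650669096771878 -141.5986202299788 (np.float64(1.6842294858395936), np.float64(-6.083217011987952))
[[[-0.11, 0.17, -0], 0, 1], [[-0.07, 0.18, -0.01], 0, 1], [[-0.05, 0.19, 0], 0, 1], [[-0.01, 0.2, 0], 0, 1], [[0.02, 0.19, -0.01], 0, 1], [[0.06, 0.19, 0], 0, 1], [[0.09, 0.18, -0.01], 0, 1], [[0.12, 0.16, 0], 0, 1], [[0.15, 0.13, 0], 0, 1], [[0.16, 0.11, -0.01], 0, 1], [[0.18, 0.08, 0], 0, 1], [[0.2, 0.04, 0], 0, 1]]
[[[0.2, 0.01, -0], 0, 1], [[0.19, -0.02, -0.01], 0, 1], [[0.19, -0.06, 0], 0, 1], [[0.18, -0.09, 0], 0, 1], [[0.16, -0.12, -0.01], 0, 1], [[0.13, -0.14, 0], 0, 1], [[0.11, -0.17, -0.01], 0, 1], [[0.08, -0.18, 0], 0, 1], [[0.04, -0.19, 0], 0, 1], [[0.01, -0.2, -0.01], 0, 1], [[-0.02, -0.2, 0], 0, 1], [[-0.06, -0.19, 0], 0, 1]]
[[[-0.09, -0.18, -0], 0, 1], [[-0.12, -0.15, -0.01], 0, 1], [[-0.14, -0.14, 0], 0, 1], [[-0.17, -0.11, 0], 0, 1], [[-0.18, -0.07, -0.01], 0, 1], [[-0.19, -0.05, 0], 0, 1], [[-0.2, -0.01, -0.01], 0, 1], [[-0.2, 0.03, 0], 0, 1], [[-0.19, 0.05, 0], 0, 1], [[-0.17, 0.09, -0.01], 0, 1], [[-0.16, 0.12, 0], 0, 1], [[-0.13, 0.15, 0], 0, 1]]
```

View pics/m5.png

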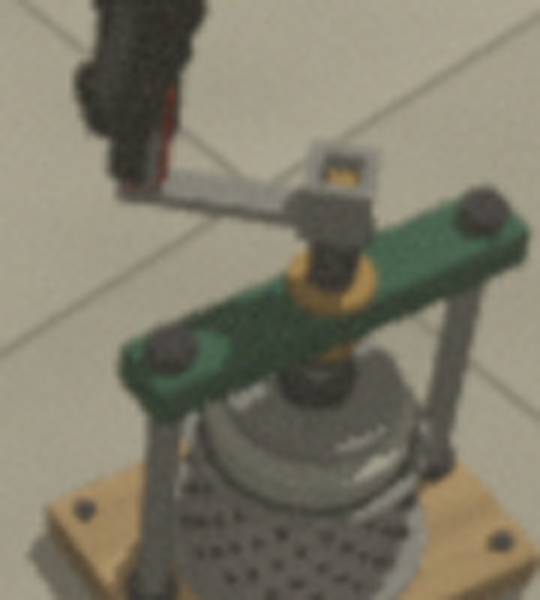

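The crank is still on the square, with brass visible in the hub at about scene (387,129). The platen gap can't be resolved well, so I wind on in quarter turns by feel.

Request:
drive_tool --plan '[[[-0.1, 0.17, -0.02], 0, 1], [[-0.07, 0.18, -0.02], 0, 1], [[-0.05, 0.19, 0], 0, 1], [[-0.01, 0.2, 0], 0, 1], [[0.02, 0.19, -0.01], 0, 1], [[0.06, 0.19, 0], 0, 1], [[0.09, 0.18, -0.01], 0, 1], [[0.12, 0.16, 0], 0, 1], [[0.15, 0.13, 0], 0, 1]]'

```text
clock: 15.55
eef_pos: [0.4946, 0.2467, 0.2548]
ee_rot: [3.027, 0.839, 0.001]
ft_force: [-0.8, -0.7, 7.8]
width: 0.0228
grasp_force: 60.7
```

```bash
cat > f.py <<'E'
from h import *
import sys
o=arm.get_obs();print(o['eef_pos'],o['ft_force'],o['ee_rot'])
r=o['eef_pos'][:2]-[.5462,.1803];th=np.degrees(np.arctan2(r[1],r[0]));print(np.hypot(*r),th,'tang,rad',tang(th,o['ft_force']))
E
python3 f.py
```

```text
[0.49464048 0.24670541 0.25476595] [-0.79006905 -0.7420088   7.79858421] [3.02724169e+00 8.39401456e-01 1.48095585e-03]
0.08407176931042694 127.8270383184577 tang,rad (np.float64(1.079107491701772), np.float64(-0.10155385315997184))
```

Request:
drive_tool --plan '[[[0.16, 0.11, 0], 0, 1], [[0.18, 0.08, 0], 0, 1], [[0.2, 0.04, 0], 0, 1], [[0.2, 0.01, -0.01], 0, 1], [[0.19, -0.02, 0], 0, 1], [[0.19, -0.06, -0.01], 0, 1], [[0.18, -0.09, 0], 0, 1], [[0.16, -0.12, -0.01], 0, 1], [[0.13, -0.14, 0], 0, 1]]'

```text
clock: 16.3
eef_pos: [0.615, 0.2325, 0.2527]
ee_rot: [-3.026, -0.838, -0.004]
ft_force: [0.5, 2.2, 7.3]
width: 0.0229
grasp_force: 60.0
```

```bash
python3 f.py
```

```text
[0.61502333 0.23250681 0.25268488] [0.53094923 2.2001269  7.27996613] [-3.02630396 -0.83834217 -0.00367226]
0.08638403478369973 37.182593697229336 tang,rad (np.float64(1.4319879885529767), np.float64(1.7526767718054448))
```

Request:
drive_tool --plan '[[[0.11, -0.17, -0.01], 0, 1], [[0.08, -0.18, 0], 0, 1], [[0.04, -0.19, 0], 0, 1], [[0.01, -0.2, -0.01], 0, 1], [[-0.02, -0.2, 0], 0, 1], [[-0.06, -0.19, 0], 0, 1], [[-0.09, -0.18, -0.01], 0, 1], [[-0.12, -0.15, 0], 0, 1], [[-0.14, -0.14, 0], 0, 1]]'

```text
clock: 17.05
eef_pos: [0.6009, 0.1119, 0.2509]
ee_rot: [-3.027, -0.836, -0.007]
ft_force: [2.0, 4.4, 5.9]
width: 0.0226
grasp_force: 60.2
```

```bash
python3 f.py
```

```text
[0.60088317 0.11192504 0.25091153] [1.97925516 4.40421092 5.8510421 ] [-3.02681787 -0.83619764 -0.00709946]
0.08755218182106309 -51.34877264792607 tang,rad (np.float64(4.296497438079063), np.float64(-2.203323526032995))
```

Request:
drive_tool --plan '[[[-0.17, -0.11, 0], 0, 1], [[-0.18, -0.07, -0.01], 0, 1]]'

```text
clock: 17.22
eef_pos: [0.5749, 0.0982, 0.2503]
ee_rot: [-3.028, -0.836, -0.009]
ft_force: [4.2, 1.0, 9.7]
width: 0.0227
grasp_force: 60.1
```

```bash
python3 f.py
```

```text
[0.57486005 0.09821734 0.25029451] [4.22197286 0.97384333 9.65629782] [-3.02756124 -0.83637799 -0.0086597 ]
0.08694228568000605 -70.75279844750459 tang,rad (np.float64(4.307008334401191), np.float64(0.47233979911111956))
```

Request:
drive_tool --plan '[[[-0.19, -0.05, 0], 0, 1]]'

```text
clock: 17.3
eef_pos: [0.5608, 0.0945, 0.2503]
ee_rot: [-3.028, -0.836, -0.009]
ft_force: [3.8, 2.7, 5.6]
width: 0.0228
grasp_force: 59.8
```

```bash
python3 f.py
```

```text
[0.56078958 0.09450392 0.25027115] [3.78169053 2.67438055 5.61072923] [-3.02780361 -0.83625701 -0.00942858]
0.0870277195142414 -80.34919652801352 tang,rad (np.float64(4.176512252165037), np.float64(-2.002558356307154))
```

Request:
drive_tool --plan '[[[-0.2, -0.01, -0.01], 0, 1]]'

```text
clock: 17.38
eef_pos: [0.546, 0.0936, 0.2497]
ee_rot: [3.028, 0.836, 0.01]
ft_force: [4.7, -0.4, 9.7]
width: 0.0229
grasp_force: 60.2
```

```bash
python3 f.py
```

```text
[0.5460072  0.09358683 0.24968286] [ 4.7201927  -0.42063773  9.69882406] [3.02808298 0.83635408 0.01023926]
0.08671338303431705 -90.12739364817854 tang,rad (np.float64(4.721116295928192), np.float64(0.4101416429651628))
```

Request:
drive_tool --plan '[[[-0.2, 0.03, 0], 0, 1]]'

```text
clock: 17.47
eef_pos: [0.5311, 0.0955, 0.2497]
ee_rot: [3.027, 0.836, 0.01]
ft_force: [4.0, -3.1, 7.4]
width: 0.0224
grasp_force: 60.0
```

```bash
python3 f.py;  python3 - <<'E'
from h import *
snap('scene','s6.png');I=[cv2.resize(cv2.imread(f'pics/{f}.png')[150:195,350:410],None,fx=6,fy=6,interpolation=cv2.INTER_CUBIC) for f in('s0','s6')]
cv2.imwrite('pics/m6.png',np.hstack(I))
E
```

```text
[0.5311018  0.09554059 0.24971337] [ 3.99105385 -3.08400569  7.42060112] [3.02725994 0.83626538 0.01040853]
0.086093634118829 -100.10016615448927 tang,rad (np.float64(4.470043967149247), np.float64(2.3363024028639785))
```

View pics/m6.png

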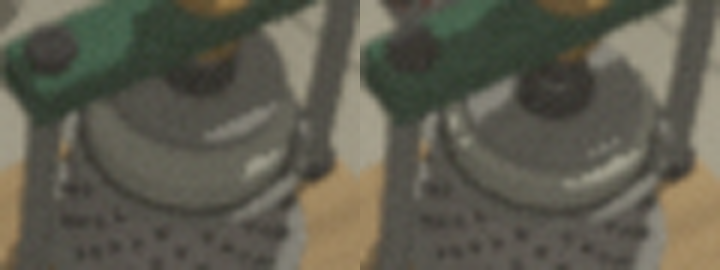

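In the s6 crop (right half) the plate sits down on the follower, with the follower's light rim all round it; in s0 (left half) it stood clearly above. The force is steady at about 4.4 N against 1.8 N free, roughly 140 N of pressing. I'm letting go and lifting clear.

Request:
drive_tool --plan '[[[0, 0, 0], 0, 1], [[0, 0, 0], 0, 1], [[0, 0, 0], 0, 1]]'

```text
clock: 17.77
eef_pos: [0.5303, 0.0959, 0.2495]
ee_rot: [3.028, 0.837, 0.006]
ft_force: [0.9, -1.8, 9.9]
width: 0.0227
grasp_force: 60.3
```

```bash
python3 f.py
```

```text
[0.53032882 0.09587907 0.24949381] [ 0.93675971 -1.81105023  9.93223876] [3.02752058 0.83748557 0.00586964]
0.0858998675596778 -100.64735855249263 tang,rad (np.float64(1.2552479069868534), np.float64(1.6067900873466665))
```

Request:
drive_tool --plan '[[[0, 0, 0], 0, -1], [[0, 0, 0], 0, -1], [[0, 0, 0], 0, -1], [[0, 0, 0], 0, -1], [[0, 0, 0], 0, -1], [[0, 0, 0], 0, -1], [[0, 0, 0.2], 0, -1], [[0, 0, 0.4], 0, -1], [[0, 0, 0.4], 0, -1], [[0, 0, 0.4], 0, -1], [[-0.3, -0.2, 0.2], 0, -1], [[-0.4, -0.3, 0], 0, -1]]'

```text
clock: 18.77
eef_pos: [0.4794, 0.0585, 0.3715]
ee_rot: [3.026, 0.84, 0.011]
ft_force: [0.1, -1.2, 1.3]
width: 0.0857
grasp_force: 0.0
```

Request:
drive_tool --plan '[[[-0.4, -0.3, 0], 0, -1], [[-0.2, -0.4, 0], 0, -1], [[0, -0.4, 0], 0, -1], [[0, -0.4, 0], 0, -1], [[0, -0.4, 0], 0, -1], [[0, -0.4, 0], 0, -1], [[0, 0, 0], 0, -1]]'

```text
clock: 19.35
eef_pos: [0.4316, -0.1187, 0.3679]
ee_rot: [3.028, 0.832, -0.0]
ft_force: [0.7, 0.3, 0.1]
width: 0.0854
grasp_force: 0.0
```

```bash
python3 - <<'E'
from h import *
S=snap('scene','s7.png')[:,:,::-1];T=snap('top','t7.png')[:,:,::-1]
z=lambda im,u,v,w,h,k:cv2.resize(im[v:v+h,u:u+w],None,fx=k,fy=k,interpolation=cv2.INTER_CUBIC)
cv2.imwrite('pics/m7.png',np.hstack([z(S,335,95,80,110,5),z(T,190,160,80,110,5)]))
E
```

```text
(no output)
```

View pics/m7.png

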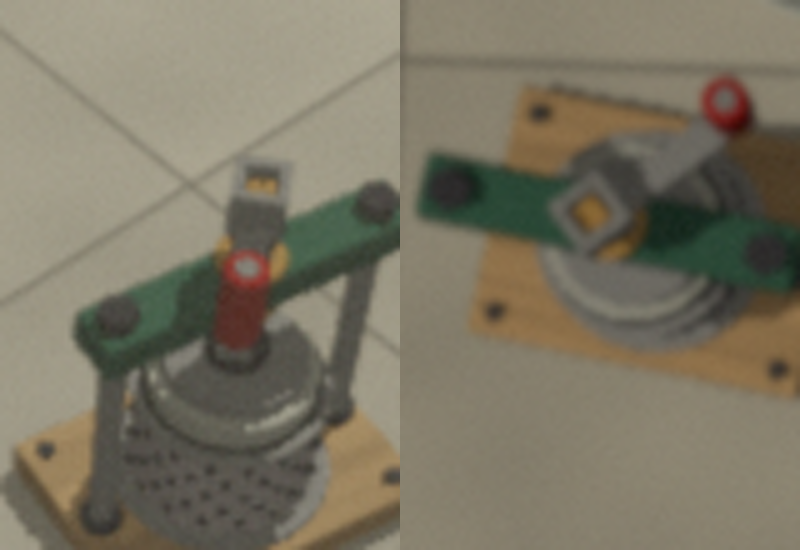

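The crank is seated, with brass inside the hub at top about (309,202). The grip has sprung back about 50° to top (335,180), as expected when the screw backs off from about 180 N to the roughly 100 N it holds. The arm is clear, so I'm handing in.

```bash
python3 -c "
from station import order; print(order.close_job())"
```

```text
the job is handed in; nothing more can be done
None
```

The crank is fully home on the screw and was wound about 1.9 turns until the plate bore firmly on the follower; on release it sprang back about 50°, so the screw should be holding about 100 N (inferred, not measured). The job is handed in at about 19.5 s with the arm clear; the bowl, tumbler and spatula were not touched on purpose or rechecked at the end.

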